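# Reset the stay of a bookstall screen to its widest hole

### The job

The two-leaf counter screen of the bookstall is to stand wide open. Lift its brass stay bar off both pins and lay it flat on the cork mat, letting go of it; swing the loose leaf wider by its black knob, then take the bar up again and drop its two end holes fully over the two pins, so that it lies flat on both leaves. Do not drop the bar from a height, and leave the books, tape roll, jar and pencil cup where they are.

Things in the scene. Friction and masses are not known exactly. Their poses are not given: they have to be found in the camera images.
- stay_mid (a point): Centre (half-way up) of the loose brass-coloured stay bar, flat, 200 x 34 x 10 mm, about 160 g. x runs along it towards the end painted red, z up. Four 17 mm through holes on its centre line at x = -82.5 (plain end), +17.5, +50 and +82.5 mm (red end). At the start it lies across both leaves, the fixed leaf right under its middle, free air below it midway between the pins and under its red tail.
- stay_plain_hole (a point): Centre (half-way up) of the hole at the bar's plain end; axes as the bar. At the start it is over the swinging leaf's pin, and the hole at +17.5 mm is over the fixed leaf's pin.
- stay_red_hole (a point): Centre (half-way up) of the hole at the bar's red end; axes as the bar.
- fixed_pin (a point): Foot of the upright steel pin on the fixed leaf, at the level of the leaf's top (120 mm above the counter). The pin is 10 mm thick and 22 mm tall, tapering to 4 mm over its top 9 mm. It stands 140 mm from the hinge axis. The leaf is 18 mm thick, 212 mm long; the screen is fixed to the counter.
- wing_pin (a point): Foot of the same kind of pin on the swinging leaf, at that leaf's top (120 mm above the counter), also 140 mm from the hinge axis. Its x axis points outwards along the leaf from the hinge, z up.
- wing_knob (a point): Centre to grip of the round black knob on top of the swinging leaf, 192 mm from the hinge axis, 26 mm above the leaf's top. The knob is 22 mm thick and 44 mm tall (from 120 to 164 mm above the counter, narrower in its lowest 8 mm) and turns with the leaf.
- screen_hinge (a point): Point on the vertical hinge axis joining the two leaves, at the level of their tops; the hinge post ends 12 mm above it.
- wing (a joint): Opening angle between the leaves in rad, about 0.73 at the start, growing as the leaf swings counter-clockwise seen from above; range 0 to 1.65. Pins are 280 mm * sin(angle/2) apart: 1.26 sets them 165 mm apart, as the two end holes need. The leaf swings easily (under 1 N at the knob) and stays where it is left; the tapered pins draw it a few mm into line.
- mat: Cork mat stuck to the counter, 260 (its x) x 140 (its y) x 4 mm thick; origin at the centre of its underside.
- blue_book: Bystander: blue book lying flat, 110 x 180 x 24 mm; origin under its centre.
- green_book: Bystander: green book lying flat, 130 x 190 x 35 mm; origin under its centre.
- amber_book: Bystander: yellow book lying flat, 120 x 190 x 30 mm; origin under its centre.
- tape_roll: Bystander: brown cardboard roll core lying flat, 72 mm across, 30 mm tall; origin under its centre.
- jar: Bystander: green glass jar, 70 mm across, 90 mm tall; origin under its centre.
- pencil_cup: Bystander: black cup with pencils, 74 mm across, 135 mm tall with the pencils; origin under its centre.
Not all that is in view belongs to the job. Of the things that look like the part that bears stay_mid, the smaller one is meant.

How it is judged (in metres and radians):
On the way:
1. the stay bar lies flat on the cork mat, let go (height (world z) of stay_mid below 0.014 m and x of stay_mid in the frame of mat between -0.13 and 0.13 m and y of stay_mid in the frame of mat between -0.07 and 0.07 m and contact force between stay and mat above 0.1 N and contact force between the fingers and stay below 0.05 N and linear speed of stay below 0.03 m/s), for 0.2 s.
At the end, for the whole second after the job is handed in: The stay bar's two end holes (plain and red, either way round) are over the two pins, each hole centre within 6 mm of its pin's axis and the bar seated on both leaves within about 4 mm of height; bar and leaf at rest (((horizontal distance between stay_plain_hole and wing_pin below 0.006 m and z of stay_plain_hole in the frame of wing_pin between 0.001 and 0.0085 m and horizontal distance between stay_red_hole and fixed_pin below 0.006 m and z of stay_red_hole in the frame of fixed_pin between 0.001 and 0.0085 m) or (horizontal distance between stay_red_hole and wing_pin below 0.006 m and z of stay_red_hole in the frame of wing_pin between 0.001 and 0.0085 m and horizontal distance between stay_plain_hole and fixed_pin below 0.006 m and z of stay_plain_hole in the frame of fixed_pin between 0.001 and 0.0085 m)) and linear speed of stay below 0.03 m/s and velocity of joint wing between -0.05 and 0.05 rad/s); the robot touches nothing.
It fails at once if the stay bar was dropped (falls freely at over 0.8 m/s) (contact force between the fingers and stay below 0.05 N and linear speed of stay above 0.8 m/s).
It fails at once if a bystander was moved more than 30 mm (distance of any of blue_book, green_book, amber_book, tape_roll, jar, pencil_cup from where it was at the start of the episode above 0.03 m).
It also fails if it takes over 72 s, if anything falls off the work surface, if the arm or the gripper's body presses on something with over 40 N, if the wrist force passes 120 N, or if a joint passes its speed limit or range.

### The arm

A 6-joint arm with a two-finger parallel gripper is mounted at the origin on the work surface. World frame = base frame: x ahead of the robot, y to its left, z up, the work surface at z = 0. Lengths are in mm, angles in degrees, forces in N, time in s.
With the tool pointing down it reaches from about 300 to 850 mm from the base axis. Payload 4.2 kg.
Tool frame: the origin (TCP) lies on the centre line of the jaws, within the pads' length; the fingertips stand env.nose_length ahead of it and the grasp point (between the pads) lies 2 mm behind it (env.nose_length is the distance from the TCP to the fingertips, in mm); z points along the fingers, y is the direction in which the jaws open and shut (so a half turn about z gives the same grasp; the last joint's range is limited). The gripper opens to 91 mm and grips with 3 to 60 N. Pads are 32 mm wide; open, the fingers measure 118 mm over their backs; the gripper's body (76 mm by 178 mm) begins 60 mm behind the grasp point.
Start: joints at [-75.974, 18.312, 89.639, -0, 72.044, -1.146], TCP at [150.489, -554.972, 230.976] pointing down, gripper open.
Joint ranges: [-177.97, 177.97], [-48.28, 115.42], [12.27, 149.76], [-77.06, 257.06], [2.81, 150.46], [-146.56, 146.56]. Speed limits (degrees/s): [147.25, 147.25, 180, 180, 180, 180].

### API

Orientations are given as [roll, pitch, yaw] about the fixed x, y, z axes, in that order (R = Rz(yaw) Ry(pitch) Rx(roll)).
In Python, from workcell import env gives the robot as it stands. The module is installed in compiled form; this text tells all that it offers.
- The arm moves only by the tool jog_arm, never from a script. Its argument "deltas" is a list that holds one entry, the list of rows, each a list of 5 numbers: the shift along the tool's x, y, z in m, then the turn about the tool's z in degrees, then the finger opening in m, from 0 to 0.0912. A call has 1 to 20 rows; each row is the pose to reach, as a shift and turn from the pose commanded when the call began, along the tool's axes at that moment; what a row does not reach only later rows make up. A row lasts 1/12 s, in which the tool goes at most 41.7 mm and 7.16 degrees, less where a joint would pass 70% of its speed; a pose out of reach is approached as far as the arm can. A call with a gripper value outside its range is refused whole. The fingers move at their own pace and stop on an object; "grip_force" is the grip in N (left out, the last holds). Time passes only in rows, so rows that repeat a pose let the fingers close. It gives the time, the measured TCP pose, the force and the opening at its end, in the units of the state.
- env.state(): the state, without advancing time (a new reading comes with each control period).
- env.grab_frame(name): name is "side" or "top"; returns the picture (400x640x3 uint8, red, green, blue); there is no depth.
- env.camera_params(name): a dict with "fx", "fy", "cx", "cy" (pixels), "xyz" and "orientation" of the camera in the world. Camera axes: x right, y down, z forward; pixel columns grow to the right and rows downward; lengths in mm; the calibration is good to about 2 mm. A picture is of the moment at which its call begins. camera_params takes no time and is no camera call.
- env.job_done(): hands the job in, once; it reports no verdict.
Trained networks look in the newest picture that a camera, given by its name, has taken for a name from the list of things; names that differ only in an ending like _2 or _b are one class to them, and where a whole thing is asked for, a point or a joint stands for the part that bears it (a point fixed in the world has none). Each returns a list of dicts, best first, with "conf" (0 to 1); they miss things now and then, are a little off and sometimes report something else, mostly with a low value. They report only what shows in the picture. A call takes as long as a camera call. They do not tell look-alikes from the thing itself.
- env.look_for(camera, label): "xyz" ([x, y, z] in mm, in world coordinates, good to about 4 mm: the middle of the surface that is visible of it).
The state is a dict: "time_s": time; "qpos": joint angles; "qvel": joint speeds; "effort": joint torques, N m; "ee_pos": TCP position; "ee_rot": TCP orientation; "force": force on the tool from outside, world axes, zero at the start; "torque": the same for the moment, N m; "gripper_width": finger opening in mm.
Only numpy, scipy, OpenCV 4.12 (cv2) and the standard library are available. Lean on these libraries where they do the work, as an engineer would, in place of code of your own. Each camera call takes 0.05 s, during which the arm holds its last target.

## Working session

There is one attempt and no reset: what is moved stays moved. The work goes in short steps, Python scripts to look and compute and a tool call to move; the robot and the scene stay as the last step left them, time stands still between calls to the robot, and variables do not carry over. Pictures are saved under pics/ and viewed, and the job is handed in when it is done.

Besides the shell and the picture viewer there is one more tool, called after ">>>" as name([rows], argument=value, ...), one row to a line, values as JSON. jog_arm: Moves the arm, as the interface text tells. Its arguments: {"type":"object","properties":{"deltas":{"type":"array"},"grip_force":{"type":"number"}},"required":["deltas"]}

```bash
mkdir -p pics
python3 - <<'E'
from workcell import env
import cv2,json
print(env.state(), env.nose_length)
for n in("top","side"):
    cv2.imwrite(f"pics/{n}0.png",env.grab_frame(n)[:,:,::-1]); print(n,env.camera_params(n))
    for l in("stay_mid","stay_plain_hole","stay_red_hole","fixed_pin","wing_pin","wing_knob","screen_hinge","mat"):
        print(l,[([round(v) for v in d["xyz"]],round(d["conf"],2)) for d in env.look_for(n,l)][:3])
print(env.state()['time_s'])
E
```

```text
{'time_s': 0.0, 'qpos': array([-7.59753992e+01,  1.83525325e+01,  8.97071595e+01,  7.30565293e-04,
        7.20416827e+01, -1.14778471e+00]), 'qvel': array([-0.0224773 ,  0.02843742,  0.04401624,  0.03763477,  0.09153947,
       -0.01518276]), 'effort': array([-1.62628676e-03, -4.12465203e+01, -2.31974423e+01,  7.25781801e-02,
        4.58297809e-02, -1.44648866e-04]), 'ee_pos': array([ 150.36403661, -554.50575581,  230.10619572]), 'ee_rot': array([-1.79898659e+02, -2.72509991e-03,  1.51721573e+01]), 'force': array([ 0.5442701 ,  0.08441858, -0.22260079]), 'torque': array([-0.02352649, -0.01236353,  0.00511294]), 'gripper_width': 91.24678800027705} 17.0
top {'fx': 499.71425684069874, 'fy': 499.71425684069874, 'cx': 329.2979187559461, 'cy': 195.41959425999386, 'xyz': array([ 308.05317002,   13.78764326, 1499.99458899]), 'orientation': array([-171.80394903,    0.37537276,  -91.5969888 ])}
stay_mid [([533, 251, 133], 0.83), ([281, 214, 8], 0.72)]
stay_plain_hole [([533, 251, 129], 0.81), ([283, 212, 17], 0.57)]
stay_red_hole [([280, 211, 14], 0.8), ([531, 251, 129], 0.59)]
fixed_pin [([572, 215, 107], 0.73)]
wing_pin [([557, 179, 119], 0.69)]
wing_knob [([556, 175, 123], 0.58)]
screen_hinge [([570, 218, 110], 0.89)]
mat []
side {'fx': 402.39319968000933, 'fy': 402.39319968000933, 'cx': 316.4694372716174, 'cy': 196.64131281008656, 'xyz': array([178.25845592, 603.63279351, 997.59512207]), 'orientation': array([-1.42602901e+02,  1.11784388e-02, -1.49400228e+02])}
stay_mid [([531, 262, 135], 0.95), ([281, 223, 13], 0.72)]
stay_plain_hole [([285, 221, 16], 0.86), ([528, 262, 133], 0.75), ([516, 205, 72], 0.62)]
stay_red_hole [([531, 260, 130], 0.6)]
fixed_pin [([521, 205, 70], 0.79)]
wing_pin [([514, 178, 86], 0.84), ([752, 23, 21], 0.5)]
wing_knob [([512, 183, 78], 0.93)]
screen_hinge [([518, 207, 74], 0.9), ([732, -216, 63], 0.34)]
mat [([540, -157, 2], 0.85)]
0.9
```

View pics/top0.png

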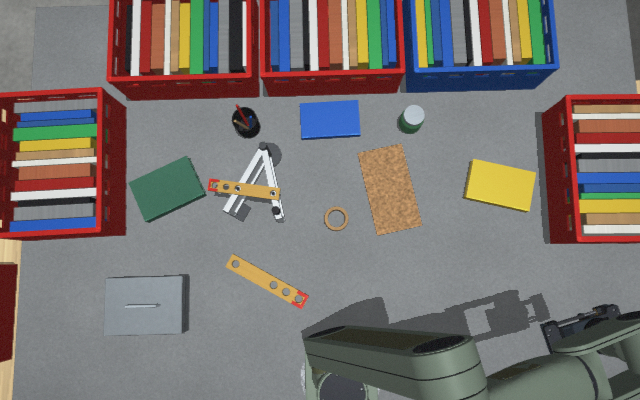

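View pics/side0.png

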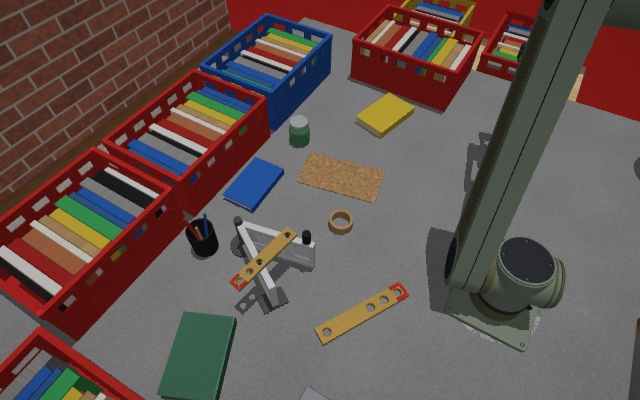

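The top view shows the target bar on the screen at about (243,190), with its red end to the left at (213,186). The hinge is at (264,147), the knob at (277,212) and the mat at (390,188). The longer bar on the counter at (267,280) is the look-alike. I'll zoom in next.

Run:
```python
import cv2
a=cv2.imread("pics/top0.png")[130:240,190:300]
cv2.imwrite("pics/t0z.png",cv2.resize(a,None,fx=5,fy=5,interpolation=cv2.INTER_CUBIC))
a=cv2.imread("pics/side0.png")[205:320,220:330]
cv2.imwrite("pics/s0z.png",cv2.resize(a,None,fx=5,fy=5,interpolation=cv2.INTER_CUBIC))
```

```text
(no output)
```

View pics/t0z.png

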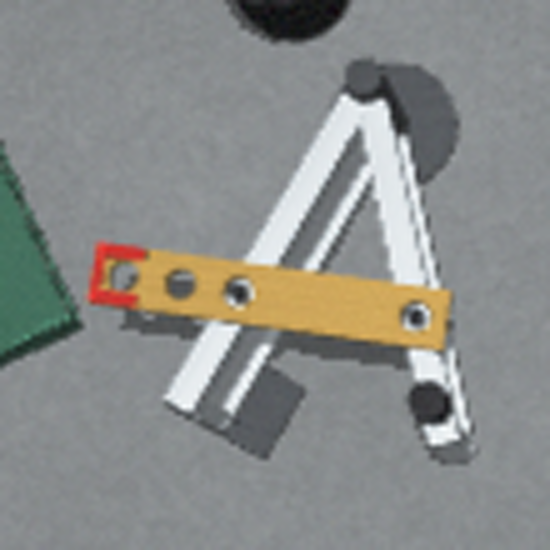

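View pics/s0z.png

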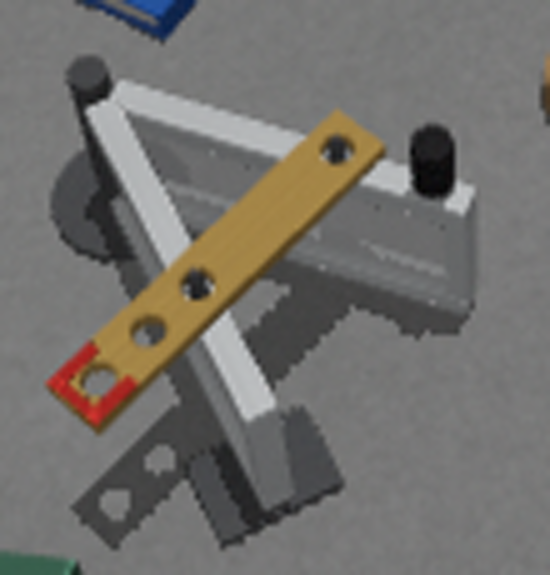

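```bash
cat > h.py <<'E'
import numpy as np
from scipy.spatial.transform import Rotation as R
from workcell import env
def ray(n,u,v):
    c=env.camera_params(n); M=R.from_euler('xyz',c['orientation'],degrees=True).as_matrix()
    d=M@np.array([(u-c['cx'])/c['fx'],(v-c['cy'])/c['fy'],1]); return np.array(c['xyz']),d
def at(n,u,v,z):
    o,d=ray(n,u,v); return o+d*(z-o[2])/d[2]
def proj(n,P):
    c=env.camera_params(n); M=R.from_euler('xyz',c['orientation'],degrees=True).as_matrix()
    q=M.T@(np.array(P)-c['xyz']); return c['fx']*q[0]/q[2]+c['cx'],c['fy']*q[1]/q[2]+c['cy']
def tri(a,b):
    A=[];B=[]
    (o1,d1),(o2,d2)=ray('top',*a),ray('side',*b)
    t=np.linalg.lstsq(np.c_[d1,-d2],o2-o1,rcond=None)[0]
    p,q=o1+t[0]*d1,o2+t[1]*d2
    return (p+q)/2,np.linalg.norm(p-q)
def z2p(x,y,x0,y0,k=5): return ((x+.5)/k-.5+x0,(y+.5)/k-.5+y0)
def fit(ks,P): # P pts along bar at local ks -> mid, yaw, residual
    ks=np.array(ks);P=np.array(P)[:,:2];kc=ks-ks.mean();d=(kc[:,None]*(P-P.mean(0))).sum(0)/(kc**2).sum()
    u=d/np.linalg.norm(d);m=P.mean(0)-u*ks.mean()
    return m,np.degrees(np.arctan2(u[1],u[0])),np.linalg.norm(d)
E
python3 - <<'E'
from h import *
np.set_printoptions(precision=1,suppress=True)
T={'red':(124,276),'h50':(180,284),'h17':(239,292),'plain':(416,317),'knob':(430,403),'hinge':(365,78)}
S={'red':(99,381),'h50':(149,331),'h17':(198,284),'plain':(338,150),'knob':(434,138),'hinge':(90,72)}
Z=dict(red=130,h50=130,h17=130,plain=130,knob=164,hinge=132)
r={}
for k in T:
    a=z2p(*T[k],190,130);b=z2p(*S[k],220,205)
    r[k]=(at('top',*a,Z[k]),at('side',*b,Z[k]));print(k,r[k][0],r[k][1],*tri(a,b))
for i in 0,1: print(fit([82.5,50,17.5,-82.5],[r[k][i] for k in('red','h50','h17','plain')]))
m=lambda k:(r[k][0]+r[k][1])[:2]/2
h=m('hinge')
for k in('h17','plain','knob'):
    d=m(k)-h;print(k,np.hypot(*d),np.degrees(np.arctan2(d[1],d[0])))
# mat from top, corners
for p in [(357,152),(401,144),(421,227),(378,236)]: print(at('top',*p,4))
E
```

```text
red [544.6 336.  130. ] [545.1 338.  130. ] [545.6 336.9 127.3] 1.2051653910516724
h50 [539.2 304.8 130. ] [540.3 305.2 130. ] [539.7 305.  130.2] 1.1458404208383985
h17 [533.7 272.  130. ] [534.9 272.8 130. ] [534.5 272.4 129.4] 1.3546203638624241
plain [516.8 173.7 130. ] [518.2 174.6 130. ] [517.7 174.1 129.4] 1.600710802783288
knob [464.6 162.8 164. ] [468.3 161.8 164. ] [465.8 163.  167. ] 3.097378534095371
hinge [653.1 200.6 132. ] [654.4 201.3 132. ] [653.9 200.9 131.6] 1.4031790124039734
(array([530.8, 255. ]), np.float64(80.30212875161858), np.float64(0.99953290995455))
(array([531.9, 256. ]), np.float64(80.5856477399245), np.float64(1.0019060895916252))
h17 139.1900784412263 149.10859735580453
plain 138.81802470759033 -168.88697462195609
knob 191.23031145114672 -168.33980773856
[655.5 -70.9   4. ]
[ 676.7 -206.7    4. ]
[ 420.3 -254.2    4. ]
[ 397.1 -124.5    4. ]
```

```bash
cat >> h.py <<'E'
def rel(x,y,z,yaw):
    s=env.state();p=s['ee_pos'];a=s['ee_rot'][2];c,n=np.cos(np.radians(a)),np.sin(np.radians(a))
    dx,dy=x-p[0],y-p[1]
    t=-((yaw-a+180)%360-180)
    print('tool m: %.4f %.4f %.4f turn %.1f'%((dx*c+dy*n)/1e3,(dx*n-dy*c)/1e3,-(z-p[2])/1e3,t),'t',round(s['time_s'],2))
E
python3 - <<'E'
from h import *
c=np.radians(80.4)
rel(531.3-32.5*np.cos(c),255.5-32.5*np.sin(c),230,80.4)
E
```

```text
tool m: 0.5660 -0.6531 0.0010 turn -65.2 t 0.9
```

>>> jog_arm([
  [[0.02,-0.02,0,-2,0.046],[0.05,-0.05,0,-5,0.046],[0.08,-0.08,0,-9,0.046],[0.105,-0.115,0,-13,0.046],[0.13,-0.15,0,-16,0.046],[0.155,-0.185,0,-20,0.046],[0.18,-0.215,0,-23,0.046],[0.21,-0.245,0,-26,0.046],[0.24,-0.28,0,-29,0.046],[0.27,-0.31,0,-32,0.046],[0.3,-0.345,0,-35,0.046],[0.33,-0.38,0,-38,0.046],[0.36,-0.415,0,-42,0.046],[0.39,-0.45,0,-45,0.046],[0.42,-0.485,0,-49,0.046],[0.45,-0.52,0,-52,0.046],[0.48,-0.555,0,-56,0.046],[0.51,-0.59,0,-59,0.046],[0.54,-0.625,0,-62,0.046],[0.566,-0.653,0,-65.2,0.046]],
])

```text
time_s: 2.57
ee_pos: [506.1, 185.2, 231.0]
ee_rot: [180.0, 0.0, 80.6]
force: [1.3, -1.6, 0.2]
gripper_width: 46.2
```

Run:
```python
from h import *
c=np.radians(80.4)
print(env.state()['ee_pos'],env.state()['ee_rot'],env.state()['qpos'],env.state()['gripper_width'])
rel(531.3-32.5*np.cos(c),255.5-32.5*np.sin(c),136,80.4)
```

```text
[506.09409512 185.17471388 231.04743625] [1.79976191e+02 5.57281507e-03 8.05720251e+01] [ 1.88838872e+01  1.50485272e+01  9.43239645e+01 -1.71720789e-02
  7.06091914e+01  2.83175597e+01] 46.19499765261671
tool m: 0.0410 0.0132 0.0950 turn 0.2 t 2.57
```

>>> jog_arm([
  [[0,0,0,0,0.046],[0,0,0,0,0.046],[0,0,0,0,0.046]],
])

```text
time_s: 2.82
ee_pos: [505.2, 182.5, 230.5]
ee_rot: [-179.9, 0.1, 80.4]
force: [-0.1, 0.1, 0.3]
gripper_width: 45.8
```

Run:
```python
from h import *
c=np.radians(80.4)
rel(531.3-32.5*np.cos(c),255.5-32.5*np.sin(c),136,80.4)
import cv2
cv2.imwrite("pics/t1.png",cv2.resize(env.grab_frame("top")[110:250,170:330,::-1],None,fx=4,fy=4))
```

```text
tool m: 0.0438 0.0135 0.0945 turn -0.0 t 2.82
```

View pics/t1.png

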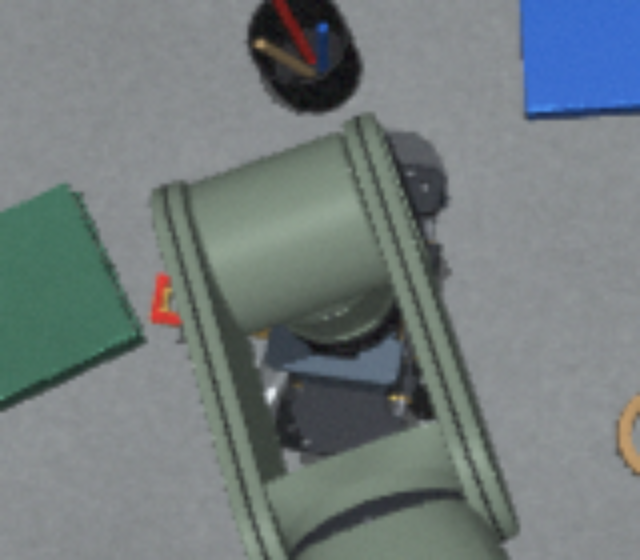

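The arm hides the bar from the top camera, and only the red tip shows at about (165,300) in the crop. I'll trust the earlier two-camera fit, move over the bar and then straight down.

>>> jog_arm([
  [[0.022,0.007,0,0,0.046],[0.0438,0.0135,0.0,0,0.046],[0.0438,0.0135,0.02,0,0.046],[0.0438,0.0135,0.04,0,0.046],[0.0438,0.0135,0.055,0,0.046],[0.0438,0.0135,0.065,0,0.046],[0.0438,0.0135,0.065,0,0.046],[0.0438,0.0135,0.065,0,0.046]],
])

```text
time_s: 3.53
ee_pos: [526.3, 222.9, 166.3]
ee_rot: [180.0, 0.0, 80.3]
force: [-0.5, 0.2, 0.6]
gripper_width: 45.9
```

Run:
```python
from h import *
c=np.radians(80.4)
rel(531.3-32.5*np.cos(c),255.5-32.5*np.sin(c),136,80.4)
import cv2
cv2.imwrite("pics/s1.png",cv2.resize(env.grab_frame("side")[180:320,200:360,::-1],None,fx=4,fy=4))
```

```text
tool m: 0.0005 -0.0005 0.0303 turn -0.1 t 3.53
```

View pics/s1.png

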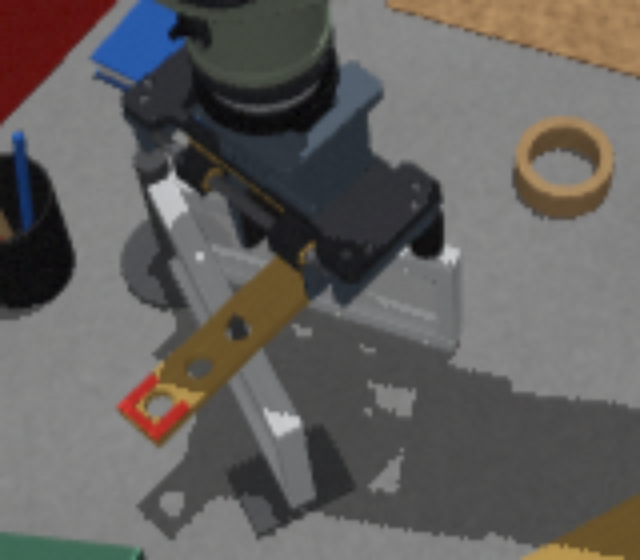

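The side view shows the jaws straddling the bar at about (305,270) in the crop, between the two leaves and clear of the knob at (430,235). I'll go down and grip.

>>> jog_arm([
  [[0,0,0.012,0,0.046],[0,0,0.022,0,0.046],[0,0,0.03,0,0.046],[0,0,0.03,0,0.046],[0,0,0.03,0,0.04],[0,0,0.03,0,0.036],[0,0,0.03,0,0.03],[0,0,0.03,0,0.028],[0,0,0.03,0,0.028],[0,0,0.03,0,0.028]],
], grip_force=40)

```text
time_s: 4.42
ee_pos: [526.9, 224.0, 136.5]
ee_rot: [179.9, -0.0, 80.4]
force: [0.4, 0.7, 1.6]
gripper_width: 33.7
```

>>> jog_arm([
  [[0,0,0.028,0,0.028],[0,0,0.022,0,0.028],[0,0,0.015,0,0.028],[0,0,0.005,0,0.028],[0,0,-0.01,0,0.028],[0,0,-0.025,0,0.028],[0,0,-0.045,0,0.028],[0,0,-0.065,0,0.028],[0,0,-0.065,0,0.028],[0,0,-0.065,0,0.028]],
])

```text
time_s: 5.25
ee_pos: [526.8, 224.0, 201.8]
ee_rot: [179.9, -0.1, 80.4]
force: [0.4, -0.4, -1.7]
gripper_width: 34.0
```

I got that wrong: the rows start from the lowered pose, so the first ones commanded a push down before the lift. I'll check how the bar now sits in the jaws.

Run:
```python
from h import *
import cv2
f=env.grab_frame("side")
cv2.imwrite("pics/s2.png",cv2.resize(f[160:310,200:360,::-1],None,fx=4,fy=4,interpolation=cv2.INTER_CUBIC))
f=env.grab_frame("top")
cv2.imwrite("pics/t2.png",cv2.resize(f[110:250,170:330,::-1],None,fx=4,fy=4,interpolation=cv2.INTER_CUBIC))
```

```text
(no output)
```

View pics/s2.png

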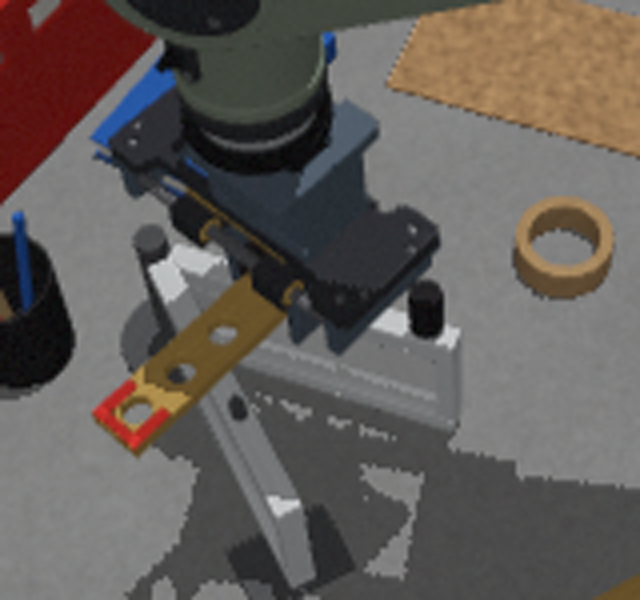

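View pics/t2.png

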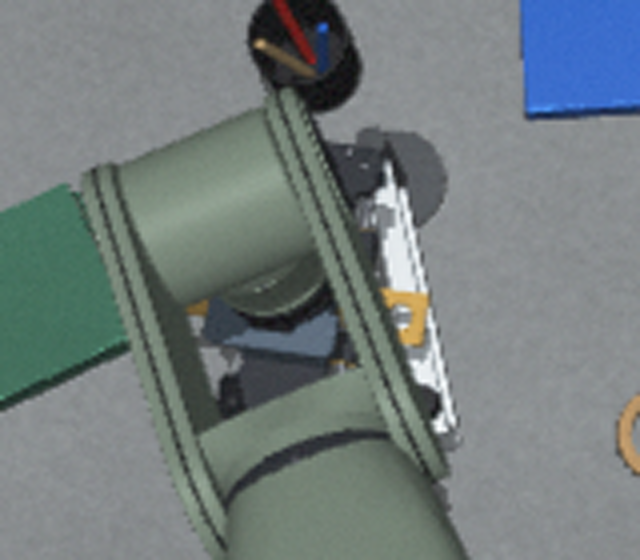

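Run:
```python
from h import *
from scipy.optimize import least_squares
p=env.state()['ee_pos'];c=np.radians(80.4);u=np.array([np.cos(c),np.sin(c),0])
obs={82.5:(139,411),50:(182,373),17.5:(222,335)}
obs={k:z2p(*v,200,160,4) for k,v in obs.items()}
pl=z2p(407,318,170,110,4)
def f(q):
    m=np.array([*(p[:2]),q[0]])+np.array([u[0],u[1],0])*q[1]; d=u*np.cos(q[2])+np.array([0,0,np.sin(q[2])])
    r=[]
    for k,v in obs.items(): r+=list(np.array(proj('side',m+d*k))-v)
    r+=list(np.array(proj('top',m+d*-82.5))-pl)
    return r
s=least_squares(f,[p[2]-8,32.5,0]);print(s.x[:2],np.degrees(s.x[2]),np.round(s.fun,1),p)
```

```text
[209.79631101  30.44076766] 4.679921366328933 [ 0.2 -0.2  0.4 -0.1  1.   0.3 -1.4 -0.3] [525.6231384  223.49185718 199.77130976]
```

Run:
```python
from h import *
rel(506.6,-169.9,230,11)
```

```text
tool m: -0.3910 0.0470 -0.0302 turn 69.4 t 5.35
```

>>> jog_arm([
  [[0,0,-0.015,0,0.028],[-0.01,0,-0.03,0,0.028],[-0.03,0.004,-0.03,2,0.028],[-0.055,0.008,-0.03,5,0.028],[-0.08,0.012,-0.03,10,0.028],[-0.105,0.015,-0.03,15,0.028],[-0.13,0.018,-0.03,20,0.028],[-0.155,0.02,-0.03,25,0.028],[-0.18,0.023,-0.03,30,0.028],[-0.205,0.026,-0.03,35,0.028],[-0.23,0.029,-0.03,40,0.028],[-0.255,0.032,-0.03,45,0.028],[-0.28,0.035,-0.03,50,0.028],[-0.305,0.038,-0.03,55,0.028],[-0.33,0.041,-0.03,60,0.028],[-0.355,0.044,-0.03,64,0.028],[-0.375,0.046,-0.03,67,0.028],[-0.391,0.047,-0.03,69.4,0.028],[-0.391,0.047,-0.03,69.4,0.028],[-0.391,0.047,-0.03,69.4,0.028]],
])

```text
time_s: 7.02
ee_pos: [506.5, -169.6, 229.5]
ee_rot: [-179.9, 0.1, 10.9]
force: [-0.0, 0.3, -1.6]
gripper_width: 34.1
```

Run:
```python
from h import *
import cv2
rel(506.6,-169.9,25,11)
f=env.grab_frame("side")
cv2.imwrite("pics/s3.png",cv2.resize(f[60:260,220:440,::-1],None,fx=3,fy=3,interpolation=cv2.INTER_CUBIC))
```

```text
tool m: 0.0000 0.0003 0.2045 turn -0.1 t 7.02
```

View pics/s3.png

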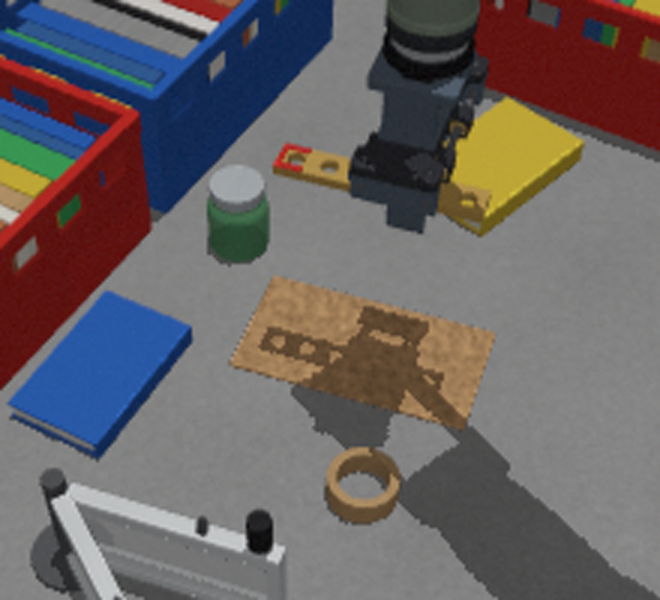

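The side view shows the bar held with its red end slightly up, above the middle of the mat. Next I lower it until the tips are just above the cork.

>>> jog_arm([
  [[0,0,0.02,0,0.028],[0,0,0.045,0,0.028],[0,0,0.07,0,0.028],[0,0,0.095,0,0.028],[0,0,0.12,0,0.028],[0,0,0.145,0,0.028],[0,0,0.165,0,0.028],[0,0,0.18,0,0.028],[0,0,0.19,0,0.028],[0,0,0.196,0,0.028],[0,0,0.2,0,0.028],[0,0,0.203,0,0.028],[0,0,0.206,0,0.028],[0,0,0.206,0,0.028],[0,0,0.206,0,0.028]],
])

```text
time_s: 8.32
ee_pos: [507.6, -169.6, 25.4]
ee_rot: [180.0, -0.0, 11.0]
force: [0.3, 0.4, -1.6]
gripper_width: 33.2
```

>>> jog_arm([
  [[0,0,0.001,0,0.028],[0,0,0.0025,0,0.028],[0,0,0.0025,0,0.028],[0,0,0.0025,0,0.034],[0,0,0.0025,0,0.036],[0,0,0.0025,0,0.042],[0,0,0.0025,0,0.048],[0,0,0.0025,0,0.052],[0,0,0.0025,0,0.052],[0,0,0.0025,0,0.052]],
], grip_force=5)

```text
time_s: 9.15
ee_pos: [507.4, -169.5, 22.5]
ee_rot: [180.0, -0.0, 11.0]
force: [0.1, 0.1, -0.1]
gripper_width: 52.1
```

>>> jog_arm([
  [[0,0,-0.01,0,0.052],[0,0,-0.03,0,0.052],[0,0,-0.06,0,0.052],[0,0,-0.09,0,0.052],[0,0,-0.12,0,0.052],[0,0,-0.15,0,0.06],[0,0,-0.18,0,0.06],[0,0,-0.2,0,0.06],[0,0,-0.2,0,0.06],[0,0,-0.2,0,0.06]],
])

```text
time_s: 9.98
ee_pos: [507.7, -169.6, 224.2]
ee_rot: [179.9, -0.2, 11.0]
force: [-0.3, -1.2, -0.5]
gripper_width: 60.0
```

Run:
```python
from h import *
import cv2
f=env.grab_frame("side")
cv2.imwrite("pics/s4.png",cv2.resize(f[60:260,220:440,::-1],None,fx=3,fy=3,interpolation=cv2.INTER_CUBIC))
```

```text
(no output)
```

View pics/s4.png

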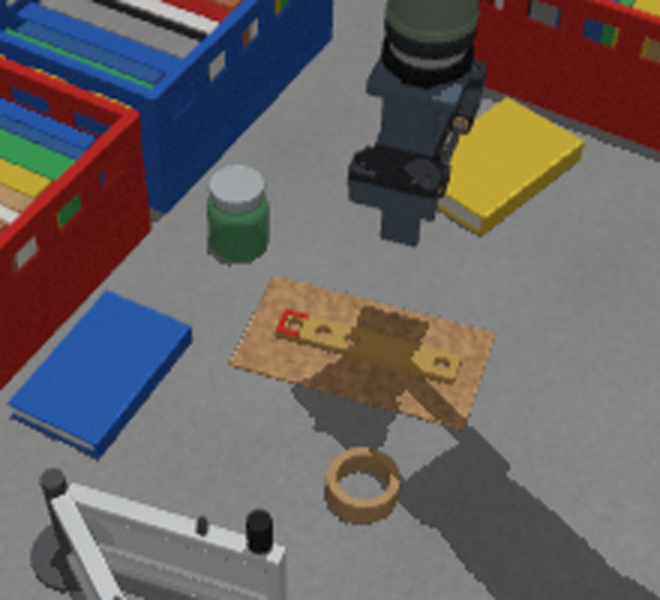

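The bar lies flat on the mat and has been let go, with its holes at (295,323), (323,330) and (441,362) in the crop. Next I measure the knob again and go to it.

Run:
```python
from h import *
import cv2
f=env.grab_frame("top");g=env.grab_frame("side")
cv2.imwrite("pics/t5.png",cv2.resize(f[130:240,190:320,::-1],None,fx=5,fy=5,interpolation=cv2.INTER_CUBIC))
cv2.imwrite("pics/s5.png",cv2.resize(g[205:320,220:330,::-1],None,fx=5,fy=5,interpolation=cv2.INTER_CUBIC))
```

```text
(no output)
```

View pics/t5.png

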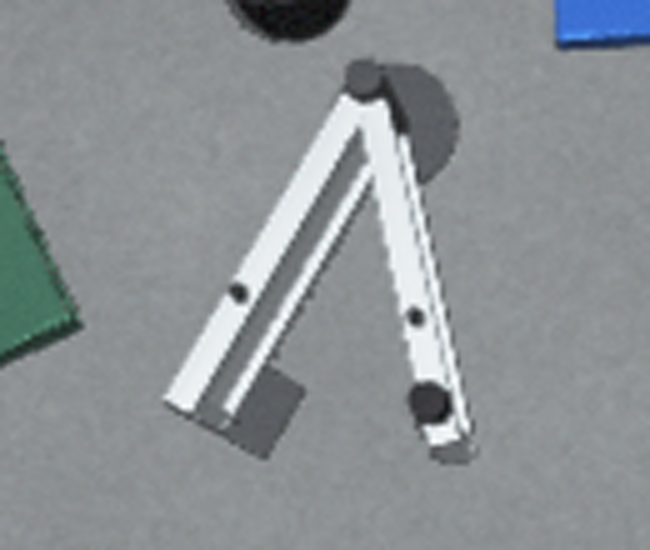

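View pics/s5.png

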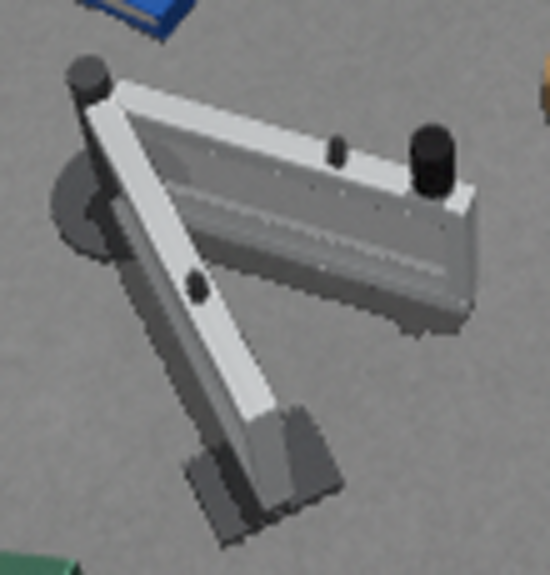

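The pins and knob are where they were: the fixed pin is at (239,292) and the wing pin at (416,317) in the top crop.

Run:
```python
from h import *
rel(466,163.3,230,11.1);rel(466,163.3,144,11.1); print(env.state()['ee_pos'])
```

```text
tool m: 0.0236 -0.3341 -0.0088 turn -0.1 t 10.13
tool m: 0.0236 -0.3341 0.0772 turn -0.1 t 10.13
[ 506.38184857 -169.19515398  221.19620868]
```

>>> jog_arm([
  [[0.001,-0.02,0,0,0.05],[0.003,-0.05,0,0,0.05],[0.006,-0.08,0,0,0.05],[0.008,-0.11,0,0,0.05],[0.01,-0.14,0,0,0.05],[0.012,-0.17,0,0,0.05],[0.014,-0.2,0,0,0.05],[0.016,-0.23,0,0,0.05],[0.018,-0.26,0,0,0.05],[0.02,-0.29,0,0,0.05],[0.022,-0.315,0,0,0.05],[0.0235,-0.334,0,0,0.05],[0.0235,-0.334,0,0,0.05],[0.0235,-0.334,0.02,0,0.05],[0.0235,-0.334,0.04,0,0.05],[0.0235,-0.334,0.06,0,0.05],[0.0235,-0.334,0.07,0,0.05],[0.0235,-0.334,0.077,0,0.05],[0.0235,-0.334,0.077,0,0.05],[0.0235,-0.334,0.077,0,0.05]],
])

```text
time_s: 11.8
ee_pos: [467.1, 162.6, 145.5]
ee_rot: [180.0, 0.0, 11.0]
force: [0.0, 0.3, 0.4]
gripper_width: 50.2
```

Run:
```python
from h import *
import cv2
rel(466,163.3,144,11.1); print(env.state()['force'])
g=env.grab_frame("side")
cv2.imwrite("pics/s6.png",cv2.resize(g[180:320,220:380,::-1],None,fx=4,fy=4,interpolation=cv2.INTER_CUBIC))
```

```text
tool m: -0.0010 -0.0009 0.0015 turn -0.1 t 11.8
[0.04773962 0.32349638 0.35805324]
```

View pics/s6.png

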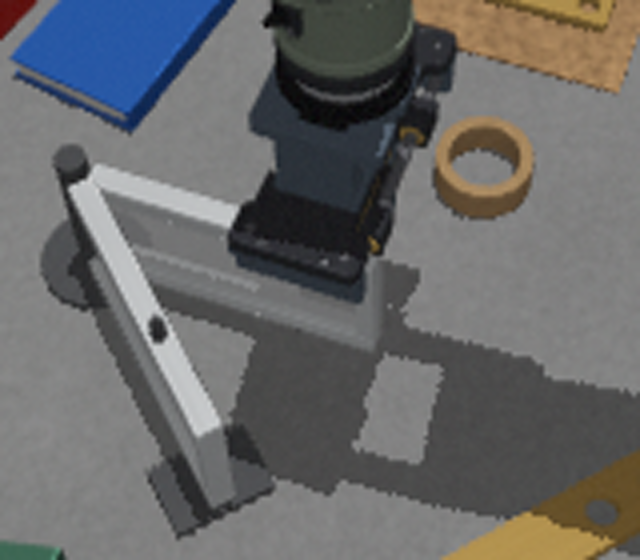

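>>> jog_arm([
  [[0,0,0,0,0.03],[0,0,0,0,0.02],[0,0,0,0,0.018],[0,0,0,0,0.018],[0,0,0,0,0.018],[0,0,0,0,0.018]],
], grip_force=10)

```text
time_s: 12.35
ee_pos: [467.0, 163.0, 145.7]
ee_rot: [-180.0, -0.0, 11.0]
force: [-0.4, 0.2, 2.1]
gripper_width: 21.6
```

>>> jog_arm([
  [[0.0001,0.005,0,-1.5,0.018],[0.0003,0.01,0,-3,0.018],[0.0011,0.02,0,-6,0.018],[0.0024,0.03,0,-9,0.018],[0.0042,0.04,0,-12,0.018],[0.0065,0.0497,0,-15,0.018],[0.0094,0.0593,0,-18,0.018],[0.0128,0.0688,0,-21,0.018],[0.0166,0.0781,0,-24,0.018],[0.0209,0.0872,0,-27,0.018],[0.0235,0.092,0,-28.6,0.018],[0.0262,0.0969,0,-30.3,0.018],[0.0262,0.0969,0,-30.3,0.018],[0.0262,0.0969,0,-30.3,0.018],[0.0262,0.0969,0,-30.3,0.018]],
])

```text
time_s: 13.6
ee_pos: [512.1, 73.4, 145.8]
ee_rot: [179.9, -0.2, 41.2]
force: [5.3, 2.8, -0.7]
gripper_width: 21.5
```

Run:
```python
from h import *
p=env.state()['ee_pos'];d=p[:2]-[653.9,201];print(env.state()['force'],p,np.hypot(*d),np.degrees(np.arctan2(d[1],d[0]))%360)
```

```text
[ 5.25951475  2.78025178 -0.66700273] [512.05394608  73.41351794 145.75718739] 190.7842064090024 221.97047817915376
```

>>> jog_arm([
  [[0,0,0,0,0.03],[0,0,0,0,0.045],[0,0,0,0,0.05],[0,0,0,0,0.05],[0,0,-0.02,0,0.05],[0,0,-0.045,0,0.05],[0,0,-0.07,0,0.05],[0,0,-0.085,0,0.05],[0,0,-0.085,0,0.05]],
])

```text
time_s: 14.35
ee_pos: [512.5, 72.8, 233.8]
ee_rot: [179.8, -0.3, 41.3]
force: [1.0, 0.0, 0.8]
gripper_width: 50.3
```

Run:
```python
from h import *
rel(537,-164,230,11)
```

```text
tool m: -0.1378 0.1941 0.0038 turn 30.3 t 14.35
```

Run:
```python
from h import *
import cv2
f=env.grab_frame("top");g=env.grab_frame("side")
cv2.imwrite("pics/t7.png",cv2.resize(f[130:250,330:450,::-1],None,fx=5,fy=5,interpolation=cv2.INTER_CUBIC))
cv2.imwrite("pics/s7.png",cv2.resize(g[140:220,280:400,::-1],None,fx=6,fy=6,interpolation=cv2.INTER_CUBIC))
```

```text
(no output)
```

View pics/t7.png

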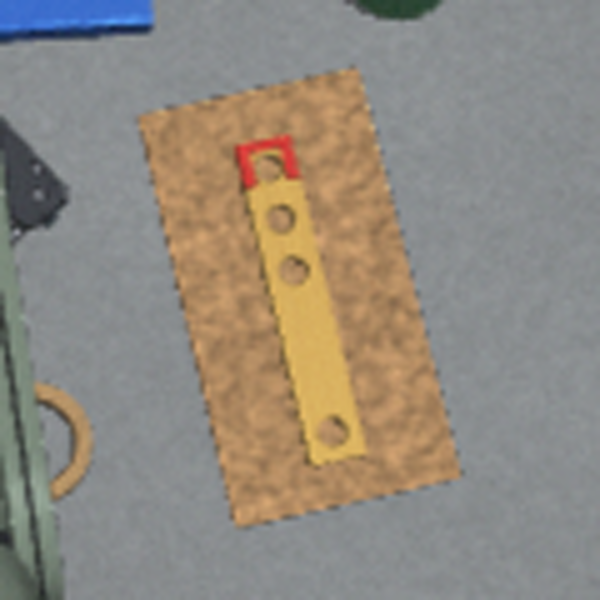

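View pics/s7.png

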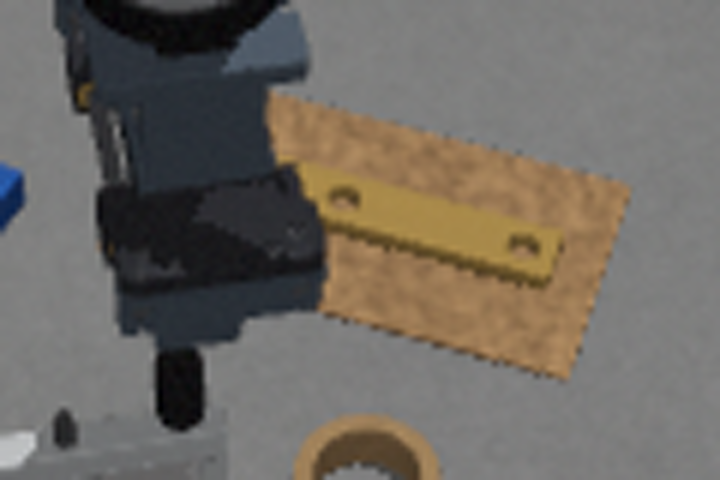

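The bar lies flat near the middle of the mat. In the top crop its holes are at (268,166), (281,219), (295,270) and (333,431).

Run:
```python
from h import *
P=[at('top',*z2p(x,y,330,130),14) for x,y in [(268,166),(281,219),(295,270),(333,431)]]
m,a,s=fit([82.5,50,17.5,-82.5],P);print(m,a,s)
P=[at('side',*z2p(x,y,280,140,6),14) for x,y in [(345,197),(524,244)]];print(fit([17.5,-82.5],P))
rel(*m,230,a);rel(*m,60,a)
```

```text
[ 535.97618726 -164.69608888] 11.075365519650724 1.0003952202292858
(array([ 537.19836061, -165.33604481]), np.float64(11.28930576531496), np.float64(0.9930335366839523))
tool m: -0.1374 0.1951 0.0003 turn 30.2 t 14.45
tool m: -0.1374 0.1951 0.1703 turn 30.2 t 14.45
```

>>> jog_arm([
  [[-0.015,0.02,0,3,0.05],[-0.03,0.045,0,7,0.05],[-0.048,0.07,0,11,0.05],[-0.066,0.095,0,15,0.05],[-0.084,0.12,0,19,0.05],[-0.102,0.145,0,23,0.05],[-0.12,0.17,0,27,0.05],[-0.1374,0.1951,0,30.2,0.05],[-0.1374,0.1951,0.03,30.2,0.05],[-0.1374,0.1951,0.07,30.2,0.05],[-0.1374,0.1951,0.11,30.2,0.05],[-0.1374,0.1951,0.14,30.2,0.05],[-0.1374,0.1951,0.16,30.2,0.05],[-0.1374,0.1951,0.17,30.2,0.05],[-0.1374,0.1951,0.17,30.2,0.05],[-0.1374,0.1951,0.17,30.2,0.05]],
])

```text
time_s: 15.78
ee_pos: [536.2, -164.5, 60.0]
ee_rot: [-180.0, 0.1, 11.1]
force: [0.4, -0.3, -0.2]
gripper_width: 50.0
```

Run:
```python
from h import *
import cv2
rel(536.5,-165,22,11.1);print(env.state()['ee_pos'])
f=env.grab_frame("top");g=env.grab_frame("side")
cv2.imwrite("pics/t8.png",cv2.resize(f[130:240,190:320,::-1],None,fx=5,fy=5,interpolation=cv2.INTER_CUBIC))
cv2.imwrite("pics/s8.png",cv2.resize(g[205:320,220:350,::-1],None,fx=5,fy=5,interpolation=cv2.INTER_CUBIC))
```

```text
tool m: 0.0002 0.0006 0.0380 turn -0.0 t 15.78
[ 536.18444521 -164.47023468   60.01703086]
```

View pics/t8.png

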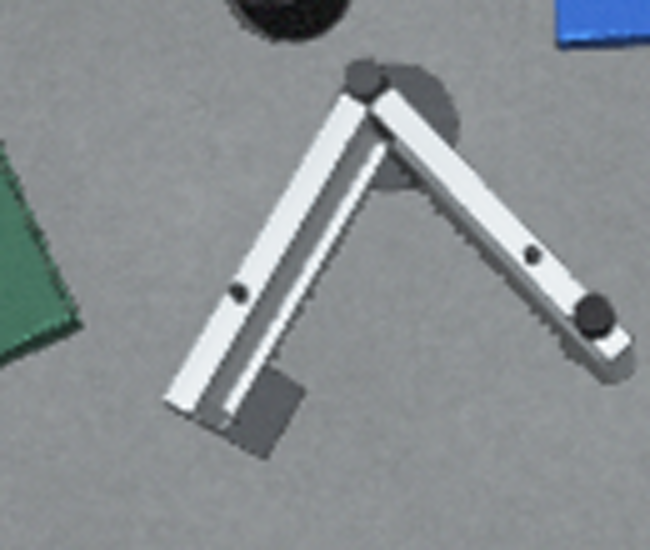

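View pics/s8.png

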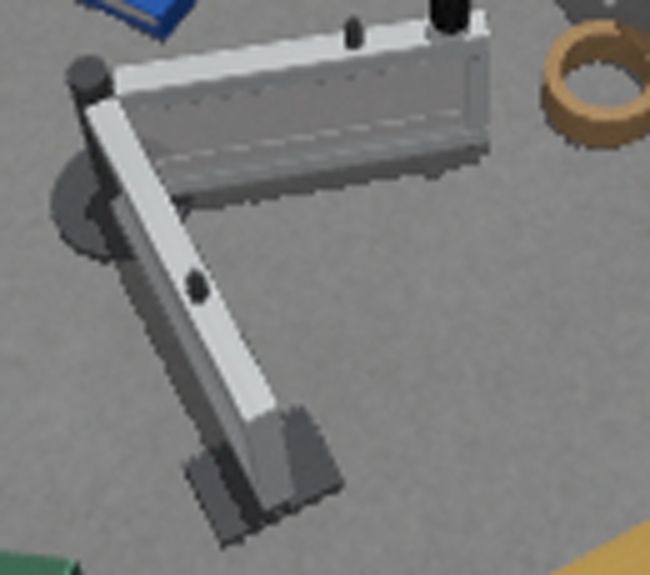

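The wing pin is now at (532,255) and the fixed pin at (239,292) in the top crop. In the side crop they are at (354,33) and (198,286).

Run:
```python
from h import *
T=[at('top',*z2p(x,y,190,130),131)[:2] for x,y in [(239,292),(532,255)]]
S=[at('side',*z2p(x,y,220,205),131)[:2] for x,y in [(198,286),(354,33)]]
print(T,S)
for a,b in(T,S,[(T[i]+S[i])/2 for i in (0,1)]):
    d=a-b;print((a+b)/2,np.hypot(*d),np.degrees(np.arctan2(d[1],d[0])))
```

```text
[array([533.57349971, 271.79667279]), array([549.69996989, 108.66226424])] [array([533.84698088, 274.08756387]), array([550.22781496, 110.08884511])]
[541.6367348  190.22946852] 163.92955284125446 95.64556845063908
[542.03739792 192.08820449] 164.8147793074581 95.70400773247589
[541.83706636 191.1588365 ] 164.37214469967694 95.67486677276709
```

The pins are 164.4 mm apart, against 165 mm needed. I'll grip the bar at its middle.

>>> jog_arm([
  [[0,0.0004,0.015,0,0.05],[0,0.0004,0.026,0,0.05],[0,0.0004,0.033,0,0.05],[0,0.0004,0.0375,0,0.05],[0,0.0004,0.0375,0,0.05],[0,0.0004,0.0375,0,0.042],[0,0.0004,0.0375,0,0.036],[0,0.0004,0.0375,0,0.028],[0,0.0004,0.0375,0,0.028],[0,0.0004,0.0375,0,0.028],[0,0.0004,0.0375,0,0.028]],
], grip_force=35)

```text
time_s: 16.8
ee_pos: [536.8, -165.0, 23.4]
ee_rot: [180.0, -0.1, 11.1]
force: [0.3, 0.5, 3.1]
gripper_width: 33.6
```

>>> jog_arm([
  [[0,0,-0.005,0,0.028],[0,0,-0.015,0,0.028],[0,0,-0.035,0,0.028],[0,0,-0.06,0,0.028],[0,0,-0.085,0,0.028],[0,0,-0.11,0,0.028],[0,0,-0.135,0,0.028],[0,0,-0.16,0,0.028],[0,0,-0.185,0,0.028],[0,0,-0.2,0,0.028],[0,0,-0.205,0,0.028],[0,0,-0.205,0,0.028],[0,0,-0.205,0,0.028]],
])

```text
time_s: 17.88
ee_pos: [535.8, -164.8, 227.4]
ee_rot: [-180.0, 0.1, 11.1]
force: [0.3, -0.8, -2.5]
gripper_width: 33.8
```

Run:
```python
from h import *
import cv2
rel(541.8,190.8,228,95.6);print(env.state()['ee_pos'])
g=env.grab_frame("side")
cv2.imwrite("pics/s9.png",cv2.resize(g[60:260,220:440,::-1],None,fx=3,fy=3,interpolation=cv2.INTER_CUBIC))
```

```text
tool m: 0.0741 -0.3478 -0.0006 turn -84.5 t 17.88
[ 535.84786891 -164.77703423  227.37389702]
```

View pics/s9.png

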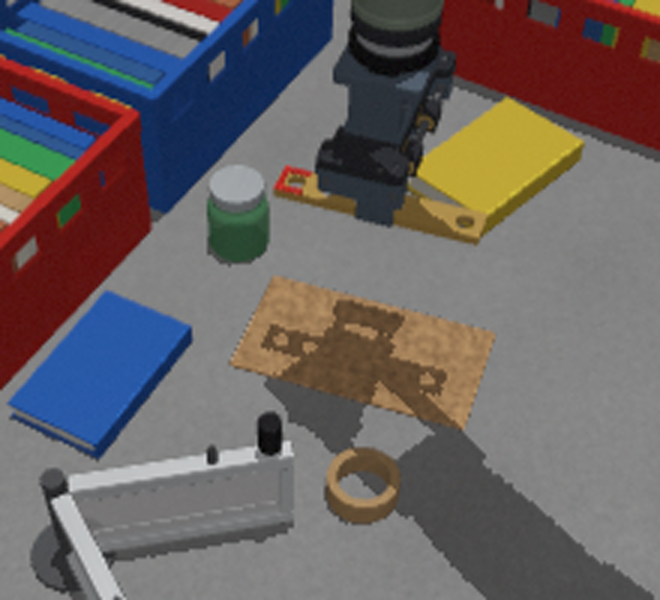

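The bar is held level. I'll carry it over the screen.

>>> jog_arm([
  [[0.003,-0.015,0,-3,0.028],[0.008,-0.035,0,-8,0.028],[0.012,-0.057,0,-13,0.028],[0.017,-0.08,0,-19,0.028],[0.022,-0.103,0,-25,0.028],[0.027,-0.126,0,-31,0.028],[0.032,-0.149,0,-37,0.028],[0.037,-0.172,0,-43,0.028],[0.042,-0.195,0,-49,0.028],[0.047,-0.218,0,-54,0.028],[0.052,-0.241,0,-59,0.028],[0.057,-0.264,0,-64,0.028],[0.061,-0.287,0,-69,0.028],[0.065,-0.307,0,-74,0.028],[0.069,-0.325,0,-78,0.028],[0.072,-0.338,0,-82,0.028],[0.0741,-0.3478,0,-84.5,0.028],[0.0741,-0.3478,0,-84.5,0.028],[0.0741,-0.3478,0,-84.5,0.028],[0.0741,-0.3478,0,-84.5,0.028]],
])

```text
time_s: 19.6
ee_pos: [542.0, 189.9, 226.9]
ee_rot: [-179.9, 0.1, 95.5]
force: [0.9, -0.7, -0.8]
gripper_width: 33.5
```

Run:
```python
from h import *
import cv2
rel(541.8,190.8,165,95.6);print(env.state()['ee_pos'])
```

```text
tool m: 0.0009 -0.0001 0.0619 turn -0.1 t 19.6
[541.9755958  189.8985469  226.93866843]
```

>>> jog_arm([
  [[0.0008,0,0.02,0,0.028],[0.0008,0,0.035,0,0.028],[0.0008,0,0.048,0,0.028],[0.0008,0,0.056,0,0.028],[0.0008,0,0.06,0,0.028],[0.0008,0,0.06,0,0.028],[0.0008,0,0.06,0,0.028]],
])

```text
time_s: 20.18
ee_pos: [542.7, 191.2, 168.3]
ee_rot: [180.0, -0.0, 95.5]
force: [1.1, 1.5, -1.6]
gripper_width: 34.1
```

Run:
```python
from h import *
import cv2
rel(541.8,190.8,139,95.6);print(env.state()['ee_pos'])
f=env.grab_frame("top");g=env.grab_frame("side")
cv2.imwrite("pics/t10.png",cv2.resize(f[130:240,190:320,::-1],None,fx=5,fy=5,interpolation=cv2.INTER_CUBIC))
cv2.imwrite("pics/s10.png",cv2.resize(g[185:305,220:350,::-1],None,fx=5,fy=5,interpolation=cv2.INTER_CUBIC))
```

```text
tool m: -0.0003 -0.0009 0.0293 turn -0.1 t 20.18
[542.69166288 191.1903529  168.34239745]
```

View pics/t10.png

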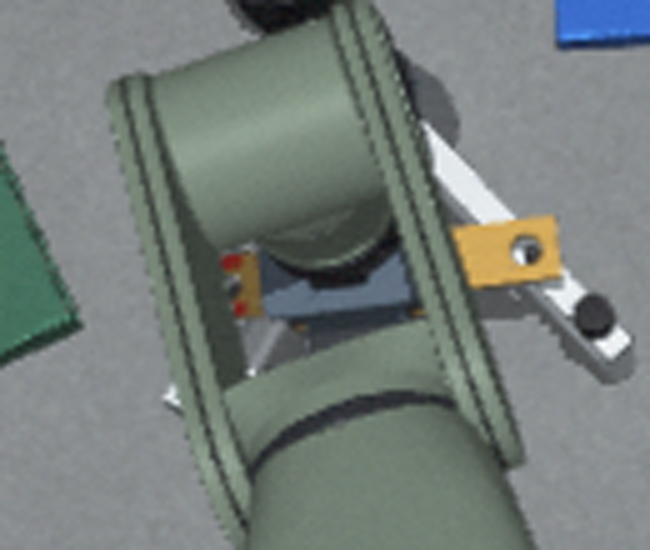

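View pics/s10.png

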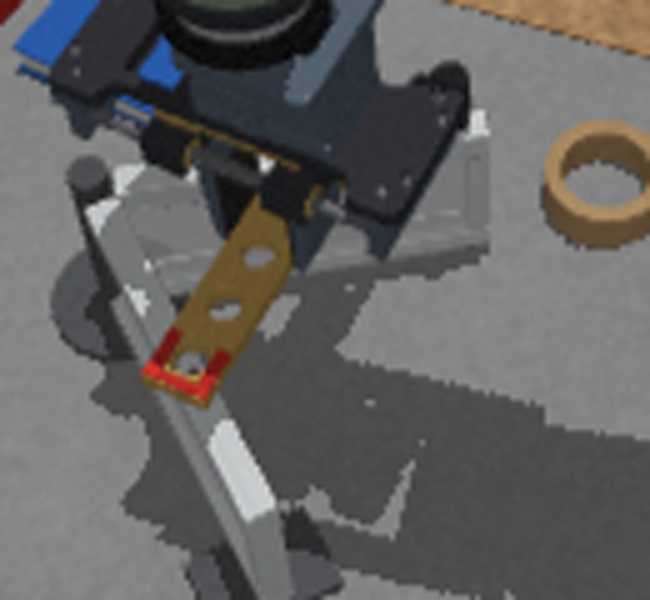

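Run:
```python
from h import *
z=168-14+5
pl=at('top',*z2p(527,250,190,130),z);rd=at('side',*z2p(189,362,220,185),z)
print(pl,rd,(pl+rd)/2,np.hypot(*(pl-rd)[:2]))
d=(rd-pl);print(np.degrees(np.arctan2(d[1],d[0])))
```

```text
[547.60122089 109.39606439 159.        ] [533.38681071 276.55693935 159.        ] [540.4940158  192.97650187 159.        ] 167.764142701112
94.86041480699018
```

>>> jog_arm([
  [[-0.001,0.001,0.003,0,0.028],[-0.001,0.001,0.007,0,0.028],[-0.001,0.001,0.011,0,0.028],[-0.001,0.001,0.014,0,0.028],[-0.001,0.001,0.014,0,0.028],[-0.001,0.001,0.014,0,0.028]],
])

```text
time_s: 20.78
ee_pos: [543.2, 190.5, 153.5]
ee_rot: [-180.0, 0.0, 95.6]
force: [0.1, 0.7, -0.9]
gripper_width: 33.7
```

Run:
```python
from h import *
import cv2
print(env.state()['ee_pos'],env.state()['force'])
f=env.grab_frame("top");g=env.grab_frame("side")
a=cv2.resize(f[150:210,220:320,::-1],None,fx=6,fy=6,interpolation=cv2.INTER_CUBIC)[:, :520]
b=cv2.resize(g[215:275,230:300,::-1],None,fx=6,fy=6,interpolation=cv2.INTER_CUBIC)[:, :280]
cv2.imwrite("pics/ts11.png",np.hstack([a,b]))
```

```text
[543.23354007 190.47247844 153.5449479 ] [ 0.11139921  0.70142857 -0.93718069]
```

View pics/ts11.png

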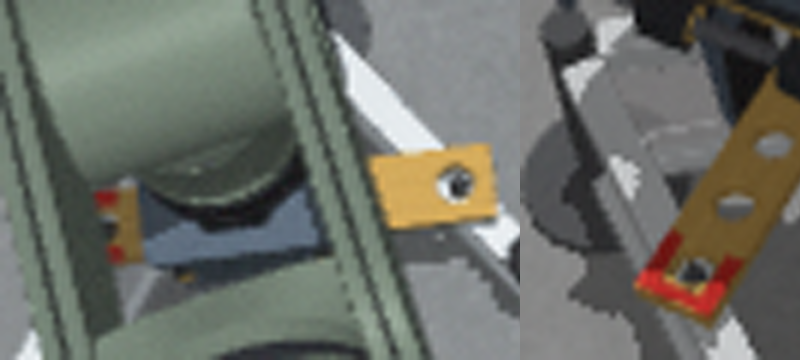

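Both pins show inside the holes: the wing pin at (458,183) on the left and the fixed pin at (693,272) on the right. There is no contact force. I'll keep going down gently.

>>> jog_arm([
  [[0,0,0.003,0,0.028],[0,0,0.006,0,0.028],[0,0,0.009,0,0.028],[0,0,0.011,0,0.028],[0,0,0.012,0,0.028],[0,0,0.013,0,0.028],[0,0,0.013,0,0.028]],
])

```text
time_s: 21.47
ee_pos: [543.4, 190.5, 140.7]
ee_rot: [-180.0, 0.0, 95.6]
force: [-1.0, 0.6, -1.2]
gripper_width: 33.3
```

>>> jog_arm([
  [[0,0,0.001,0,0.028],[0,0,0.002,0,0.028],[0,0,0.002,0,0.028],[0,0,0.002,0,0.028]],
])

```text
time_s: 21.8
ee_pos: [543.6, 190.6, 139.4]
ee_rot: [180.0, -0.0, 95.6]
force: [-0.5, -0.1, 2.1]
gripper_width: 33.5
```

Contact: the vertical force went from −1.2 to +2.1 N, so the bar is seated. I'll release and lift.

>>> jog_arm([
  [[0,0,0,0,0.034],[0,0,0,0,0.038],[0,0,0,0,0.044],[0,0,0,0,0.05],[0,0,0,0,0.05],[0,0,0,0,0.05],[0,0,-0.01,0,0.05],[0,0,-0.03,0,0.05],[0,0,-0.06,0,0.05],[0,0,-0.09,0,0.05],[0.0,0,-0.1,0,0.05],[-0.03,0,-0.1,0,0.05],[-0.065,0,-0.1,0,0.05],[-0.1,0,-0.1,0,0.05],[-0.135,0,-0.1,0,0.05],[-0.17,0,-0.1,0,0.05],[-0.205,0,-0.1,0,0.05],[-0.24,0,-0.1,0,0.05],[-0.26,0,-0.1,0,0.05],[-0.26,0,-0.1,0,0.05]],
], grip_force=5)

```text
time_s: 23.47
ee_pos: [568.8, -72.2, 238.8]
ee_rot: [-180.0, 0.1, 95.3]
force: [0.3, -0.1, -0.4]
gripper_width: 49.8
```

Run:
```python
from h import *
import cv2
print(env.state()['ee_pos'],env.state()['force'])
f=env.grab_frame("top");g=env.grab_frame("side")
cv2.imwrite("pics/t12.png",cv2.resize(f[130:240,190:320,::-1],None,fx=5,fy=5,interpolation=cv2.INTER_CUBIC))
cv2.imwrite("pics/s12.png",cv2.resize(g[185:305,220:350,::-1],None,fx=5,fy=5,interpolation=cv2.INTER_CUBIC))
```

```text
[568.78007327 -72.16652595 238.80105162] [ 0.29435719 -0.14761079 -0.44672812]
```

View pics/t12.png

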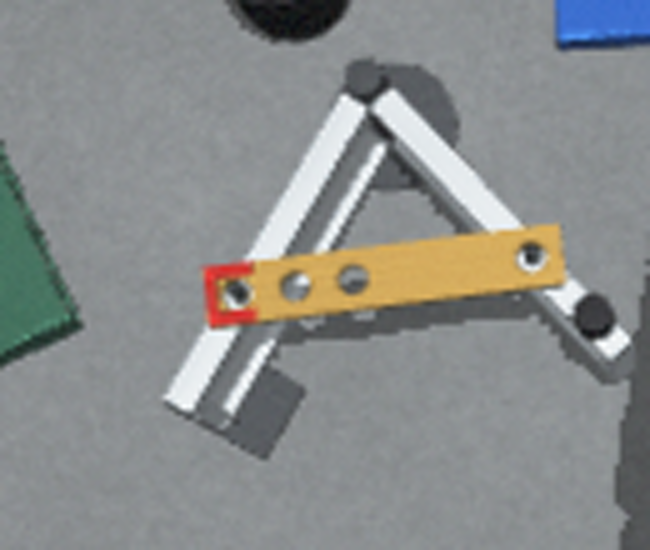

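View pics/s12.png

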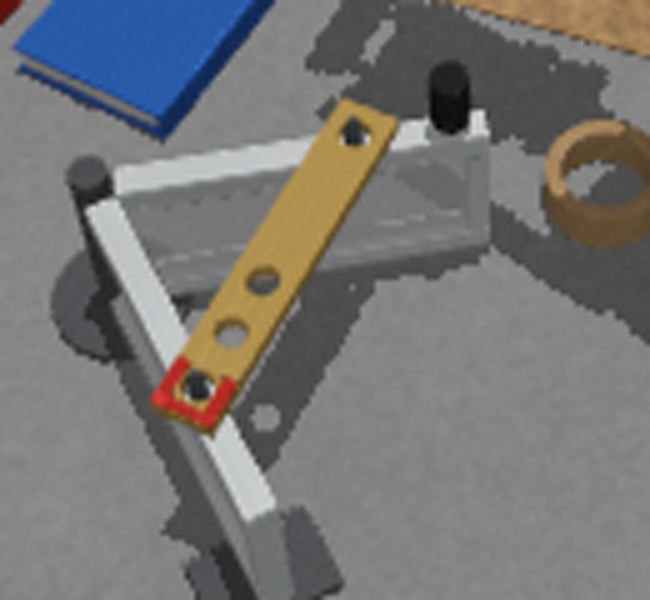

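Run:
```python
from h import *
for t,s in(((236,293),(197,386)),((532,256),(354,132)),((295,285),(231,333)),((353,279),(263,281))): print(tri(z2p(*t,190,130),z2p(*s,220,185)), at('top',*z2p(*t,190,130),130))
print(env.state()['qvel'].max(), env.state()['time_s']); env.job_done()
```

```text
(array([533.81837413, 273.88504278, 130.38506531]), np.float64(1.4131305748504233)) [533.22353655 273.65488848 130.        ]
(array([550.00709373, 109.01775243, 130.4416568 ]), np.float64(1.6341261383830414)) [549.31181991 108.7419403  130.        ]
(array([537.29059087, 241.1244646 , 129.1353504 ]), np.float64(0.7855241126809975)) [536.77890631 240.81765071 130.        ]
(array([539.90188339, 208.82052472, 129.97360113]), np.float64(1.4331640408336084)) [539.22530913 208.52594285 130.        ]
1.9350456191309355 23.5667
the job is handed in; nothing more can be done
```

The screen stands wide open and the stay bar's two end holes are over the two pins, with the red end on the fixed leaf and the plain end on the wing. I handed the job in at 23.6 s; it gives no verdict, so this rests on my own checks.

**Sequence:** I lifted the bar off both pins, laid it flat on the cork mat and let go. I then swung the leaf about 30° by its knob and lowered the bar back over the pins.

**Last checks:**
- **Height:** the top faces of the two end holes measured 130.4 mm above the counter, against 130 mm for a fully seated bar.
- **Fit:** both hole centres were about 1–2 mm from the measured pin positions, within the 6 mm allowed. The pins measured 164.4 mm apart before fitting, against 165 mm.
- **Clearance:** the gripper was open and well clear when I handed in. I made no position measurement of the books, jar, tape roll or pencil cup. They looked undisturbed in the pictures and I never went near them.

**What went wrong or disagreed:**
- **Bad first lift:** its first rows pushed down instead of up, because I miscounted the starting height. The bar slid about 14 mm up in the jaws and tilted about 5°.
- **Small drop onto the mat:** because of that, the bar fell roughly 10 mm when I let go. By calculation that is under 0.5 m/s, below the 0.8 m/s limit, but I did not measure it. I did not see the peak force from that push either.
- **Before the final lowering:** the two cameras disagreed by about 3 mm on where the holes were. I shifted the bar 1 mm, confirmed both pins showed inside the holes, and the descent met no resistance until it seated.

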